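# Prove a re-glued drawer handle with a spring balance

## Task

The handle of the green drawer has been glued back on and must be proved. Move the green tea tin that stands in the way onto the glass board, hook the spring balance over the handle and pull straight out until it reads 10 N, holding that for two seconds and never going above 15 N. Then unhook it and lay it flat in its grey tray, and leave everything else as it stands.

Things in the scene. Friction and masses are not known exactly. Their poses are not given: they have to be found in the camera images.
- drawer: Heavy wooden kitchen drawer standing on the table (it does not shift), green front 296 mm wide and 140 mm high, box 250 mm wide and 110 mm high running 420 mm back. Origin: at table level, at the foot of the front's outer face, middle of its width. +x points into the drawer (so straight out is -x), y along the front, z up.
- handle_bar (a point): Middle of the axis of the steel handle bar: a horizontal round bar 10 mm thick and 160 mm long, parallel to the drawer front (drawer y), 100 mm above the table, its axis 32 mm out from the front (27 mm clear behind it). Its two glued posts stand 64 mm either side of the middle; the bar is free between them and can be hooked from above.
- handle (a joint): How far the handle has come away from the drawer front, in m. 0 as glued; the glue tears at about 24 N, and then it does not go back.
- scale: Spring balance lying flat, printed face up: blue box body 105 x 32 x 36 mm (x, y, z; grasp it across its 32 mm width), a ring at the back (to x = -76 mm) and a round 5 mm steel rod at the front, 20 mm above the underside, ending in a hook bent down (to x = 101 mm at rest). About 0.29 kg. Origin: centre of the underside of the box; +x towards the hook, z up.
- hook (a point): Where the axis of a 10 mm bar sits when the hook pulls on it: with the hook at rest, 89.5 mm ahead of the balance's origin (+x), 12.5 mm above its underside. The rod passes over the bar (rod axis 7.5 mm above this point, touching the bar when level with it). The bent-down tip, 5 mm thick, stands beyond the bar: its centre line is 7.5 mm further along +x and it ends 10.5 mm below this point, 2 mm above the level of the underside; the hook is open below.
- scale_hook (a joint): Reading of the spring balance: how far the hook is drawn out of the body, in m. 0 at rest, 0.020 at 10 N, 0.040 at the stop (20 N): spring of 500 N/m. A red pointer on the top face shows it; the green mark is at 10 N, black ticks every 5 N (10 mm).
- tray: Shallow grey open tray with a black lining, fixed, outer 220 x 110 mm, inner 212 x 102 mm, walls 22 mm high and 4 mm thick, floor 4 mm above the table. Origin: centre of its underside; x along the length, z up.
- board: Greenish glass cutting board lying on the table, fixed, 180 x 150 mm (x, y), its top 10 mm above the table. Origin: centre, at table level.
- tin: Dark green rectangular tea tin standing upright in front of the handle, 60 x 84 x 120 mm (x, y, z; grasp it across its 60 mm), 0.2 to 0.37 kg. Origin: centre of its underside, z up.
- cruet_red: Conical glass sauce bottle with a red cap, 70 mm wide, 150 mm tall; stands loose, to be left where it is. Origin: centre of its underside.
- cruet_green: Conical glass sauce bottle with a green cap, 70 mm wide, 150 mm tall; stands loose, to be left where it is. Origin: centre of its underside.
- tub: Round white margarine tub, 106 mm wide, 60 mm tall; stands loose, to be left where it is. Origin: centre of its underside.
- yellow_tin: Round yellow tin, 64 mm wide, 100 mm tall; stands loose, to be left where it is. Origin: centre of its underside.
- cup: Small clear plastic cup, 64 mm wide, 55 mm tall; stands loose, to be left where it is. Origin: centre of its underside.
- ramekin: Blue ceramic ramekin in front of one end of the drawer, 74 mm wide, 42 mm tall; stands loose, to be left where it is. Origin: centre of its underside.
There are look-alikes about, which are no part of the job. Leave any orange look-alike of the tray alone.

How it is judged:
By the outcome, as a careful person would: the job done as asked, in the order asked, and still so for the second after the job is handed in, with the robot touching nothing.
It also fails if it takes over 72 s, if anything falls off the work surface, if the arm or the gripper's body presses on something with over 40 N, if the wrist force passes 120 N, or if a joint passes its speed limit or range.

## Robot

A 6-joint arm with a two-finger parallel gripper is mounted at the origin on the work surface. World frame = base frame: x ahead of the robot, y to its left, z up, the work surface at z = 0. Lengths are in m, angles in degrees, forces in N, time in s.
With the tool pointing down it reaches from about 0.375 to 0.925 m from the base axis. Payload 5.7 kg.
Tool frame: the origin (TCP) lies at the centre of the arm's flange, where the gripper is bolted on; the fingertips stand 182 mm ahead of it and the grasp point (between the pads) lies 163 mm ahead of it (r.tcp_to_tips is the z of the fingertips in the tool frame, in m); z points along the fingers, y is the line along which they close (so a half turn about z gives the same grasp; the last joint's range is limited). The gripper opens to 88 mm and grips with 3 to 60 N. Pads are 20 mm wide; open, the fingers measure 115 mm over their backs; the gripper's body (75 mm by 178 mm) begins 61 mm behind the grasp point.
Start: joints at [61.988, 20.558, 86.54, -0, 72.909, -6.595], TCP at [0.219, 0.559, 0.405] pointing down, gripper open.
Joint ranges: [-170.27, 170.27], [-57.76, 135], [12.27, 136.19], [-55.21, 235.2], [11.17, 155.16], [-170.74, 170.74]. Speed limits (degrees/s): [136.94, 136.94, 180, 180, 180, 180].

## Interface

Orientations are given as a 3x3 rotation matrix whose columns are the frame's x, y, z axes.
In Python, from station import r, optics gives the robot as it stands.
- The arm moves only by the tool send_rows, never from a script. Its argument "plan" is a list of rows, each a list of 5 numbers: the opening, from -1 (shut) to 1 (fully open), then the shift along the tool's x, y, z as a fraction of full scale, then the turn about the tool's z as a fraction of full scale. In form: [[grip, dx, dy, dz, roll], ...]. A call has 1 to 12 rows; each row is the pose to reach, as a shift and turn from the pose commanded when the call began, along the tool's axes at that moment, turning the shorter way round; what a row does not reach only later rows make up. Full scale, the value 1, is 1 m for a shift and 180 degrees for a turn. A row lasts 1/12 s, in which the tool goes at most 41.7 mm and 7.16 degrees, less where a joint would pass 70% of its speed; a pose out of reach is approached as far as the arm can. A call with a number of a shift or a turn outside -1 to 1 is refused whole. A call with a gripper value outside its range is refused whole. The fingers move at their own pace and stop on an object; "newtons" is the grip in N (left out, the last holds). Time passes only in rows, so rows that repeat a pose let the fingers close. It gives the time, the measured TCP pose, the force, the opening and the grip force at its end, in the units of the state.
- r.observe(): the state, without advancing time (a new reading comes with each control period).
- optics.snapshot(name): name is "side" or "top" or "wrist"; returns a dict with "color" (384x512x3 uint8, red, green, blue), "range_z" (384x512 float32, m along the optical axis (not along the pixel's ray), 0 where there is no reading), "vfov" (degrees; the focal length in pixels is half the picture's height over the tangent of half this angle, whatever the lens; pixels are square), "cx", "cy" (the principal point, pixels), "distortion" ([k1, k2, p1, p2, k3] as OpenCV has them; the pictures are not rectified), "rvec" (rotation vector, rad) and "tvec" (3), from world to camera coordinates, as OpenCV has them. Camera axes: x right, y down, z forward; pixel columns grow to the right and rows downward; lengths in m; the calibration is good to about 2 mm. A picture is of the moment at which its call begins.
- r.finish_job(): hands the job in; it is judged then, once.
The state is a dict: "time": time; "joint_pos": joint angles; "qd": joint speeds; "joint_torque": joint torques, N m; "position": TCP position; "tcp_rot": TCP orientation; "ft_force": force on the tool from outside, world axes, zero at the start; "wrist_torque": the same for the moment, N m; "finger_gap": opening from 0.0 (shut) to 1.0 (fully open); "grip_force": force on a finger pad.
Only numpy, scipy, OpenCV 4.12 (cv2) and the standard library are available. Lean on these libraries where they do the work, as an engineer would, in place of code of your own. Each camera call takes 0.05 s, during which the arm holds its last target. There are 200 camera calls.

## Working session

There is one attempt and no reset: what is moved stays moved. The work goes in short steps, Python scripts to look and compute and a tool call to move; the robot and the scene stay as the last step left them, time stands still between calls to the robot, and variables do not carry over. Pictures are saved under pics/ and viewed, at most 12 in all, crops included, and the job is handed in when it is done.

Besides the shell and the picture viewer there is one more tool, called as name([rows], argument=value, ...), one row to a line, values as JSON. send_rows: Moves the arm, as the interface text tells. Shift numbers are shares of 1 m and turn numbers shares of 180 degrees, none past 1 either way. Its arguments: {"type":"object","properties":{"plan":{"type":"array"},"newtons":{"type":"number"}},"required":["plan"]}

```bash
mkdir -p pics; ls
cat > h.py <<'E'
import numpy as np, cv2
from station import r, optics
def snap(n):
    s=optics.snapshot(n); h=s["color"].shape[0]; f=h/2/np.tan(np.radians(s["vfov"])/2)
    s["K"]=np.array([[f,0,s["cx"]],[0,f,s["cy"]],[0,0,1.]]); s["R"]=cv2.Rodrigues(np.array(s["rvec"],float))[0]; s["t"]=np.array(s["tvec"],float).reshape(3); s["d"]=np.array(s["distortion"],float)
    return s
def save(s,p,crop=None,k=1):
    im=s["color"][...,::-1]
    if crop: x0,y0,x1,y1=crop; im=im[y0:y1,x0:x1]
    cv2.imwrite("pics/"+p,cv2.resize(im,None,fx=k,fy=k,interpolation=cv2.INTER_CUBIC))
def rays(s,uv):
    uv=np.array(uv,float).reshape(-1,1,2); n=cv2.undistortPoints(uv,s["K"],s["d"]).reshape(-1,2)
    return np.c_[n,np.ones(len(n))]
def at_z(s,uv,z):
    d=rays(s,uv)@s["R"]; c=-s["R"].T@s["t"]; k=(z-c[2])/d[:,2]
    return c+d*k[:,None]
def depth(s,uv):
    uv=np.array(uv,int).reshape(-1,2); z=s["range_z"][uv[:,1],uv[:,0]]
    return (rays(s,uv)*z[:,None]-s["t"])@s["R"]
def proj(s,P): return cv2.projectPoints(np.array(P,float).reshape(-1,1,3),np.array(s["rvec"],float),s["t"],s["K"],s["d"])[0].reshape(-1,2)
def cloud(s):
    h,w=s["range_z"].shape; v,u=np.mgrid[:h,:w]; uv=np.c_[u.ravel(),v.ravel()]
    P=depth(s,uv); P[s["range_z"].ravel()==0]=np.nan
    return P.reshape(h,w,3)
E
python3 - <<'E'
from h import *
for n in("top","side"):
    s=snap(n); save(s,n+"1.png",k=1.5); print(n,-s["R"].T@s["t"],s["R"][2],s["K"][0,0])
o=r.observe(); print(o)
E
```

```text
pics
top [ 0.2470288  -0.03227849  1.23574933] [ 0.19138956  0.00187445 -0.98151237] 409.4397188005572
side [ 0.10020786 -0.96942178  1.09540245] [ 0.26415574  0.65820398 -0.70497465] 431.58535429533543
{'time': 0.1, 'joint_pos': array([ 6.19892287e+01,  2.05945485e+01,  8.65922459e+01, -9.50737498e-04,
        7.29097765e+01, -6.59370448e+00]), 'qd': array([ 0.01786772, -0.05490191, -0.05228108,  0.11605215, -0.07025037,
       -0.00953922]), 'joint_torque': array([-2.51815236e-04, -5.16356742e+01, -2.71406096e+01,  6.75231521e-02,
        2.75340246e-02, -3.06614049e-05]), 'position': array([0.21893899, 0.55827982, 0.4038893 ]), 'tcp_rot': array([[-9.30948805e-01,  3.65148899e-01, -7.77561295e-04],
       [ 3.65149684e-01,  9.30947620e-01, -1.49548951e-03],
       [ 1.77792489e-04, -1.67615043e-03, -9.99998579e-01]]), 'ft_force': array([ 0.35735283, -0.26963565,  0.01435491]), 'wrist_torque': array([-0.0041735 , -0.05433963, -0.00869001]), 'grip_force': 0.0, 'finger_gap': 1.0009637976012424}
```

View pics/top1.png

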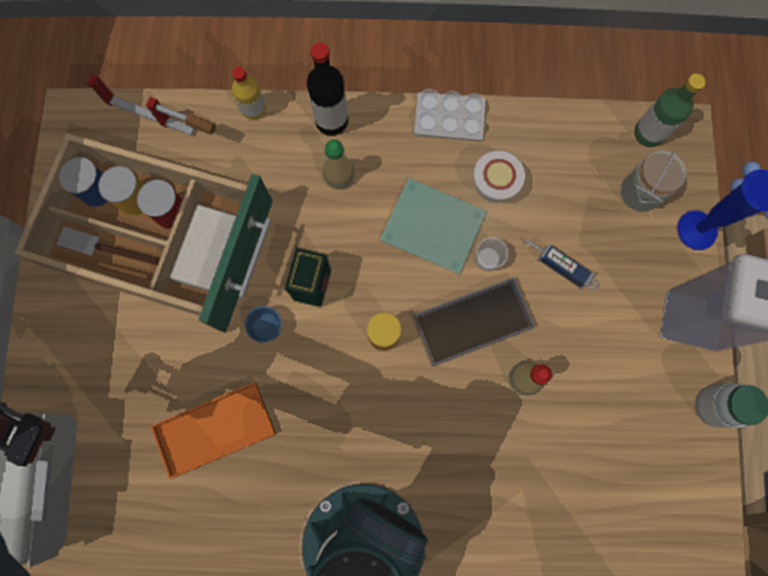

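View pics/side1.png

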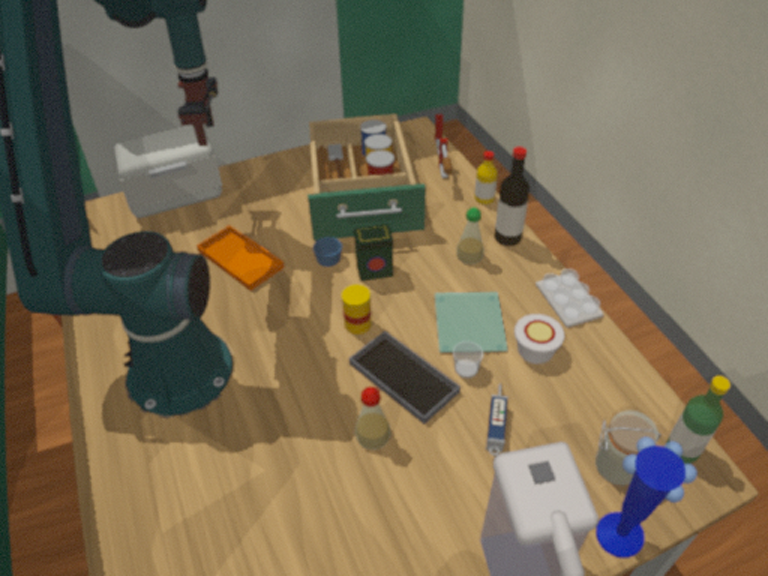

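The top view shows the drawer at the left with its front facing right (display px about 235,255). The tin stands before it (307,277), the board is at (433,225), the balance at (567,265) with its hook up-left, and the grey tray at (475,320). The side view agrees. Next I measure them from depth.

Run:
```python
from h import *
s=snap("top"); P=cloud(s); hsv=cv2.cvtColor(s["color"],cv2.COLOR_RGB2HSV)
print("table z",[np.round(depth(s,[[int(u/1.5),int(v/1.5)]])[0],4) for u,v in [(350,230),(560,330),(430,390),(620,300)]])
def rect(name,box,zr,ex=None):
    x0,y0,x1,y1=[int(b/1.5) for b in box]; m=np.zeros(P.shape[:2],bool); m[y0:y1,x0:x1]=1
    m&=(P[...,2]>zr[0])&(P[...,2]<zr[1])
    if ex is not None: m&=ex
    q=P[m]; c,sz,a=cv2.minAreaRect(q[:,:2].astype(np.float32)*1000)
    print(name,len(q),"c",np.round(c,1),"size",np.round(sz,1),"ang",round(a,1),"z",np.round(np.median(q[:,2]),4)); return q
rect("tin",(275,235,340,315),(.105,.14))
rect("scale",(530,235,605,295),(.026,.05))
rect("tray",(405,270,545,370),(.014,.035))
rect("board",(370,170,495,280),(.005,.02),(hsv[...,0]>60)&(hsv[...,1]>40))
rect("front",(195,165,275,335),(.13,.155))
rect("ramekin",(235,300,290,350),(.03,.06))
rect("yellow",(360,300,405,355),(.085,.12))
rect("cup",(465,230,515,275),(.02,.07))
rect("tub",(465,145,530,205),(.045,.07))
rect("cgreen",(315,130,360,190),(.0,.17) and (.1,.2))
rect("cred",(505,350,560,400),(.1,.2))
rect("bar",(225,215,280,310),(.085,.115))
save(s,"top_c1.png",(130,110,410,260),2.8)
```

```text
table z [array([0.6292, 0.0464, 0.0013]), array([ 0.4286, -0.3898, -0.0007]), array([ 0.3008, -0.1242,  0.0025]), array([ 0.4936, -0.5158,  0.0036])]
tin 684 c [510.2 117.9] size [62.2 86.6] ang 77.7 z 0.1216
scale 395 c [ 560.4 -397.4] size [136.1  34.5] ang 56.1 z 0.0373
tray 379 c [ 446.4 -211.4] size [241.7 195.8] ang 89.0 z 0.0226
board 1669 c [ 642.1 -127. ] size [174.4 146.5] ang 68.2 z 0.0115
front 761 c [549.  260.1] size [ 20.1 293.6] ang 74.3 z 0.1402
ramekin 156 c [420.2 207.8] size [71.6 69.8] ang 89.7 z 0.0408
yellow 411 c [408.4 -31.4] size [62.8 61.7] ang 1.3 z 0.1009
cup 204 c [ 574.5 -239.3] size [62.5 60.6] ang 1.3 z 0.0456
tub 908 c [ 736.4 -256.2] size [105.4 105. ] ang 25.3 z 0.0613
cgreen 169 c [748.7  74.3] size [35.1 35. ] ang 43.6 z 0.1415
cred 172 c [ 328.4 -313.7] size [34.5 34.4] ang 66.6 z 0.1438
bar 414 c [541.8 234.2] size [ 39.5 169.4] ang 74.3 z 0.1043
```

View pics/top_c1.png

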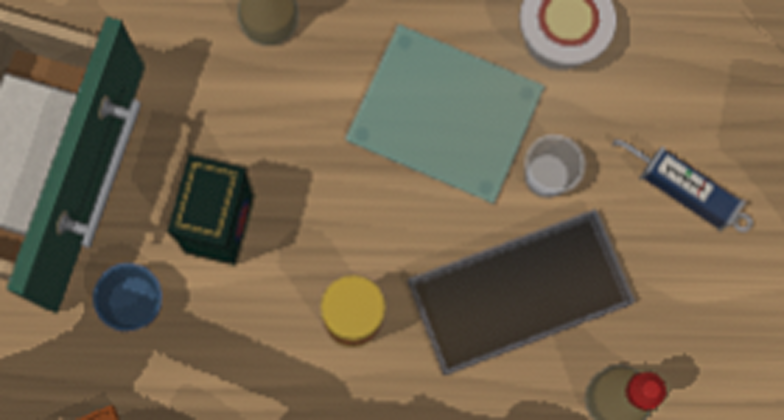

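The crop shows the board corners, tray rim corners, bar ends (136,102)/(88,243) and balance clearly. I'll turn those hand-read pixels into positions.

```bash
cat >> h.py <<'E'
def go(p,yaw):
    "tool-frame row (dx,dy,dz,roll) to world TCP p, closing-axis yaw deg"
    o=r.observe(); R=np.array(o["tcp_rot"]); d=R.T@(np.array(p)-o["position"])
    y=np.degrees(np.arctan2(R[1,1],R[0,1])); t=-((yaw-y+180)%360-180)/180
    j=o["joint_pos"]
    print("row",np.round(d,4),"roll",round(t,4),"| yaw now",round(y,2),"dist",round(float(np.linalg.norm(d)),3),"rows roll",round(abs(t)*180/7.16,1))
E
python3 - <<'E'
from h import *
s=snap("top")
f=lambda L:[(130+u/2.8,110+v/2.8) for u,v in L]
def quad(n,L,z):
    p=at_z(s,f(L),z)[:,:2]*1000; e=np.roll(p,-1,0)-p
    print(n,"c",p.mean(0).round(1),"len",np.linalg.norm(e,axis=1).round(1),"ang",np.degrees(np.arctan2(e[:,1],e[:,0])).round(1))
quad("board",[(400,25),(544,88),(496,202),(346,138)],.010)
quad("tray",[(411,285),(596,212),(636,299),(446,372)],.022)
quad("body",[(661,149),(743,198),(725,228),(643,179)],.036)
quad("bar",[(136,102),(88,243)],.103)
quad("tin",[(190,155),(249,169),(233,239),(170,222)],.12)
quad("rod",[(615,140),(648,160)],.022)
P=cloud(s); hsv=cv2.cvtColor(s["color"],cv2.COLOR_RGB2HSV)
# drawer outer face: green points 20..130 mm high
m=(hsv[...,0]>60)&(hsv[...,0]<95)&(hsv[...,1]>90)&(P[...,2]>.135); m[:, :130]=0; m[:,185:]=0
q=P[m][:,:2]*1000; c,sz,a=cv2.minAreaRect(q.astype(np.float32)); print("front",len(q),c,sz,a)
o=r.observe(); 
go([.510,.118,.35],77.5)
E
```

```text
board c [ 640.7 -130.1] len [177.7 143.6 180.3 146.7] ang [-113.3  157.9   67.7  -23.1]
tray c [ 438.9 -213.4] len [217.8 103.5 219.9  99.9] ang [ -66.8 -156.1  112.3   22.7]
body c [ 554.5 -396.7] len [102.8  39.9 102.2  40.1] ang [-120.6  148.1   59.5  -31. ]
bar c [538.6 218. ] len [154.9 154.9] ang [165.4 -14.6]
tin c [511.6 113.9] len [61.6 73.3 65.5 71.4] ang [-102.2  170.    76.3  -13.1]
rod c [ 599.7 -333.9] len [42.2 42.2] ang [-121.1   58.9]
front 564 (548.5505981445312, 258.60516357421875) (17.55459213256836, 291.9463195800781) 74.4320068359375
row [-0.4317 -0.3037  0.0544] roll -0.0495 | yaw now 68.58 dist 0.531 rows roll 1.2
```

send_rows([
  [1, -0.432, -0.304, 0.03, -0.0495],
  [1, -0.432, -0.304, 0.03, -0.0495],
  [1, -0.432, -0.304, 0.03, -0.0495],
  [1, -0.432, -0.304, 0.03, -0.0495],
  [1, -0.432, -0.304, 0.03, -0.0495],
  [1, -0.432, -0.304, 0.03, -0.0495],
  [1, -0.432, -0.304, 0.03, -0.0495],
  [1, -0.432, -0.304, 0.03, -0.0495],
  [1, -0.432, -0.304, 0.03, -0.0495],
  [1, -0.432, -0.304, 0.03, -0.0495],
  [1, -0.432, -0.304, 0.03, -0.0495],
  [1, -0.432, -0.304, 0.03, -0.0495],
])

```text
time: 1.2
position: [0.4943, 0.141, 0.3763]
tcp_rot: [[-0.976, 0.217, 0.0], [0.217, 0.976, 0.0], [-0.0, 0.0, -1.0]]
ft_force: [0.6, -0.3, 0.8]
finger_gap: 1.004
grip_force: 0.0
```

send_rows([
  [1, 0, 0, 0, 0],
  [1, 0, 0, 0, 0],
  [1, 0, 0, 0, 0],
])

```text
time: 1.45
position: [0.4933, 0.143, 0.3761]
tcp_rot: [[-0.976, 0.218, -0.001], [0.218, 0.976, 0.0], [0.001, 0.0, -1.0]]
ft_force: [-0.1, -0.1, -0.6]
finger_gap: 0.997
grip_force: 0.0
```

Run:
```python
from h import *
go([.5105,.1175,.255],77.5)
s=snap("wrist"); save(s,"w1.png",k=1.2)
print(-s["R"].T@s["t"],s["R"]); print(r.observe()["time"],r.observe()["ft_force"])
```

```text
row [-0.0226 -0.0212  0.1211] roll -0.0004 | yaw now 77.43 dist 0.125 rows roll 0.0
[0.41960777 0.15809132 0.35560672] [[ 2.17222458e-01  9.76122066e-01 -3.40583500e-04]
 [ 9.40092219e-01 -2.09110566e-01  2.69257108e-01]
 [ 2.62756585e-01 -5.88088705e-02 -9.63068271e-01]]
1.5 [ 0.23206157 -0.50119346 -0.31423839]
```

View pics/w1.png

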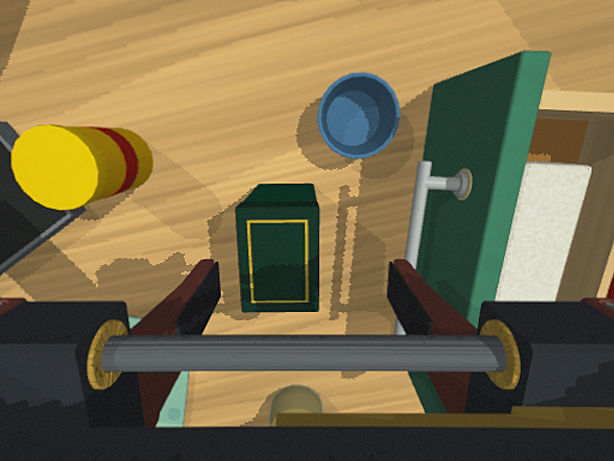

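The wrist view shows the tin top centred at about (279,260) between the fingers, with the bar on the right at x≈425→400. I'll check the tin's top corners.

Run:
```python
from h import *
s=snap("wrist")
p=at_z(s,np.array([(236,208),(320,206),(319,311),(242,311)])/1.2,.12)*1000; print(p.round(1),p.mean(0))
e=np.roll(p,-1,0)-p; print(np.linalg.norm(e,axis=1), np.degrees(np.arctan2(e[:,1],e[:,0])))
b=at_z(s,np.array([(420,175),(408,300)])/1.2,.103)*1000; print(b, np.degrees(np.arctan2(*(b[1]-b[0])[1::-1])))
P=cloud(s); hsv=cv2.cvtColor(s["color"],cv2.COLOR_RGB2HSV)
m=(P[...,2]>.112)&(P[...,2]<.128); m[:,:190]=0;m[:,275:]=0
q=P[m][:,:2]; print(len(q),cv2.minAreaRect((q*1000).astype(np.float32)))
```

```text
[[460.  100.2 120. ]
 [471.5 159.2 120. ]
 [553.4 141.5 120. ]
 [540.4  82.8 120. ]] [506.34335494 120.92088865 120.        ]
[60.11930138 83.77881154 60.12641145 82.28074812] [  78.94597487  -12.23513716 -102.48178894  167.75140506]
[[468.29627673 236.85311214 103.        ]
 [568.91864918 214.28135763 103.        ]] -12.643372356155371
6013 ((506.6571960449219, 119.02226257324219), (61.02592468261719, 85.57613372802734), 77.46891784667969)
```

send_rows([
  [1, -0.0187, -0.0195, 0.02, 0],
  [1, -0.0187, -0.0195, 0.04, 0],
  [1, -0.0187, -0.0195, 0.07, 0],
  [1, -0.0187, -0.0195, 0.1, 0],
  [1, -0.0187, -0.0195, 0.121, 0],
  [1, -0.0187, -0.0195, 0.121, 0],
  [-1, -0.0187, -0.0195, 0.121, 0],
  [-1, -0.0187, -0.0195, 0.121, 0],
  [-1, -0.0187, -0.0195, 0.121, 0],
  [-1, -0.0187, -0.0195, 0.121, 0],
  [-1, -0.0187, -0.0195, 0.121, 0],
  [-1, -0.0187, -0.0195, 0.121, 0],
], newtons=25)

```text
time: 2.55
position: [0.5082, 0.1201, 0.2567]
tcp_rot: [[-0.976, 0.217, 0.002], [0.217, 0.976, 0.0], [-0.002, 0.001, -1.0]]
ft_force: [-2.2, 0.7, 7.9]
finger_gap: 0.679
grip_force: 25.0
```

Run:
```python
from h import *
go([.641,-.130,.272],77.5)
go([.507,.120,.39],77.5)
```

```text
row [-0.1838 -0.2154 -0.0151] roll -0.0 | yaw now 77.49 dist 0.284 rows roll 0.0
row [ 0.0009 -0.0003 -0.1333] roll -0.0 | yaw now 77.49 dist 0.133 rows roll 0.0
```

send_rows([
  [-1, 0, 0, -0.025, 0],
  [-1, 0, 0, -0.06, 0],
  [-1, -0.012, -0.015, -0.08, 0],
  [-1, -0.032, -0.038, -0.08, 0],
  [-1, -0.055, -0.065, -0.08, 0],
  [-1, -0.08, -0.094, -0.08, 0],
  [-1, -0.105, -0.123, -0.08, 0],
  [-1, -0.13, -0.152, -0.08, 0],
  [-1, -0.152, -0.178, -0.08, 0],
  [-1, -0.169, -0.199, -0.08, 0],
  [-1, -0.18, -0.211, -0.08, 0],
  [-1, -0.184, -0.215, -0.075, 0],
])

```text
time: 3.55
position: [0.642, -0.1329, 0.331]
tcp_rot: [[-0.976, 0.219, 0.003], [0.219, 0.976, -0.002], [-0.003, -0.001, -1.0]]
ft_force: [0.7, 0.8, -2.0]
finger_gap: 0.684
grip_force: 25.0
```

send_rows([
  [-1, 0, 0, 0, 0],
  [-1, 0, 0, 0.01, 0],
  [-1, 0, 0, 0.025, 0],
  [-1, 0, 0, 0.04, 0],
  [-1, 0, 0, 0.05, 0],
  [-1, 0, 0, 0.056, 0],
  [-1, 0, 0, 0.06, 0],
  [-1, 0, 0, 0.06, 0],
])

```text
time: 4.22
position: [0.6403, -0.1291, 0.2696]
tcp_rot: [[-0.976, 0.216, -0.002], [0.216, 0.976, 0.0], [0.002, 0.0, -1.0]]
ft_force: [0.6, -0.0, -2.8]
finger_gap: 0.681
grip_force: 25.0
```

Run:
```python
from h import *
go([.641,-.130,.2665],77.5); print(r.observe()["ft_force"])
s=snap("side"); P=cloud(s); save(s,"s2.png",(190,100,400,300),3)
```

```text
row [-0.0009 -0.0007  0.003 ] roll 0.0002 | yaw now 77.53 dist 0.003 rows roll 0.0
[ 0.63207935 -0.03897527 -2.80325954]
```

View pics/s2.png

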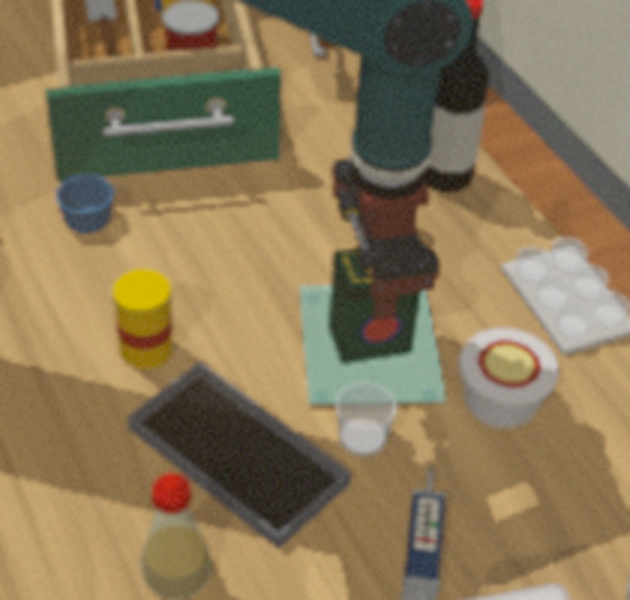

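The tin hangs just over the middle of the board (375,310). I'll lower it and release.

send_rows([
  [-1, 0, 0, 0.001, 0],
  [-1, 0, 0, 0.002, 0],
  [-1, 0, 0, 0.003, 0],
  [-1, 0, 0, 0.003, 0],
])

```text
time: 4.6
position: [0.6408, -0.1299, 0.2676]
tcp_rot: [[-0.976, 0.217, 0.0], [0.217, 0.976, -0.0], [-0.0, -0.0, -1.0]]
ft_force: [0.4, -0.3, -2.9]
finger_gap: 0.681
grip_force: 25.0
```

send_rows([
  [-1, 0, 0, 0.001, 0],
  [-1, 0, 0, 0.0015, 0],
  [-1, 0, 0, 0.0015, 0],
])

```text
time: 4.85
position: [0.6408, -0.1299, 0.2668]
tcp_rot: [[-0.976, 0.217, 0.001], [0.217, 0.976, -0.0], [-0.001, -0.0, -1.0]]
ft_force: [-2.2, 0.8, 4.6]
finger_gap: 0.685
grip_force: 25.0
```

send_rows([
  [1, 0, 0, 0, 0],
  [1, 0, 0, 0, 0],
  [1, 0, 0, 0, 0],
  [1, 0, 0, 0, 0],
  [1, 0, 0, -0.02, 0],
  [1, 0, 0, -0.05, 0],
  [1, 0, 0, -0.09, 0],
  [1, 0, 0, -0.13, 0],
  [1, 0, 0, -0.13, 0],
])

```text
time: 5.6
position: [0.6432, -0.1305, 0.4047]
tcp_rot: [[-0.976, 0.216, 0.013], [0.216, 0.976, -0.004], [-0.014, -0.001, -1.0]]
ft_force: [0.2, -0.0, 0.8]
finger_gap: 1.001
grip_force: 0.0
```

Run:
```python
from h import *
go([.555,-.397,.36],-31)
s=snap("side"); P=cloud(s)
```

```text
row [ 0.029  -0.2792  0.0446] roll 0.6028 | yaw now 77.5 dist 0.284 rows roll 15.2
```

send_rows([
  [1, 0.003, -0.03, 0, 0.03],
  [1, 0.006, -0.06, 0, 0.07],
  [1, 0.009, -0.09, 0, 0.11],
  [1, 0.012, -0.12, 0, 0.15],
  [1, 0.016, -0.15, 0, 0.19],
  [1, 0.019, -0.18, 0, 0.23],
  [1, 0.021, -0.205, 0.01, 0.27],
  [1, 0.023, -0.225, 0.02, 0.31],
  [1, 0.025, -0.245, 0.03, 0.35],
  [1, 0.027, -0.26, 0.04, 0.39],
  [1, 0.028, -0.272, 0.045, 0.43],
  [1, 0.029, -0.279, 0.045, 0.47],
])

```text
time: 6.65
position: [0.5506, -0.3968, 0.3474]
tcp_rot: [[0.124, 0.992, -0.004], [0.992, -0.124, 0.003], [0.002, -0.004, -1.0]]
ft_force: [0.3, -0.6, 0.5]
finger_gap: 1.001
grip_force: 0.0
```

send_rows([
  [1, 0, 0, 0, 0.04],
  [1, 0, 0, 0, 0.08],
  [1, 0, 0, 0, 0.11],
  [1, 0, 0, 0, 0.133],
  [1, 0, 0, 0, 0.133],
  [1, 0, 0, 0, 0.133],
])

```text
time: 7.15
position: [0.5517, -0.3957, 0.3496]
tcp_rot: [[0.508, 0.862, -0.002], [0.862, -0.508, 0.001], [0.0, -0.002, -1.0]]
ft_force: [0.2, 0.8, -0.5]
finger_gap: 1.002
grip_force: 0.0
```

Run:
```python
from h import *
s=snap("wrist"); save(s,"w2.png",k=1.5)
P=cloud(s); m=(P[...,2]>.028)&(P[...,2]<.045)&(abs(P[...,0]-.555)<.1)&(abs(P[...,1]+.397)<.09)
q=P[m][:,:2]; print(len(q),cv2.minAreaRect((q*1000).astype(np.float32)))
go([.555,-.397,.188],-31)
```

```text
2860 ((556.0477905273438, -398.1654052734375), (107.32223510742188, 32.089664459228516), 56.51221466064453)
row [0.0005 0.0037 0.1618] roll 0.0028 | yaw now -30.49 dist 0.162 rows roll 0.1
```

View pics/w2.png

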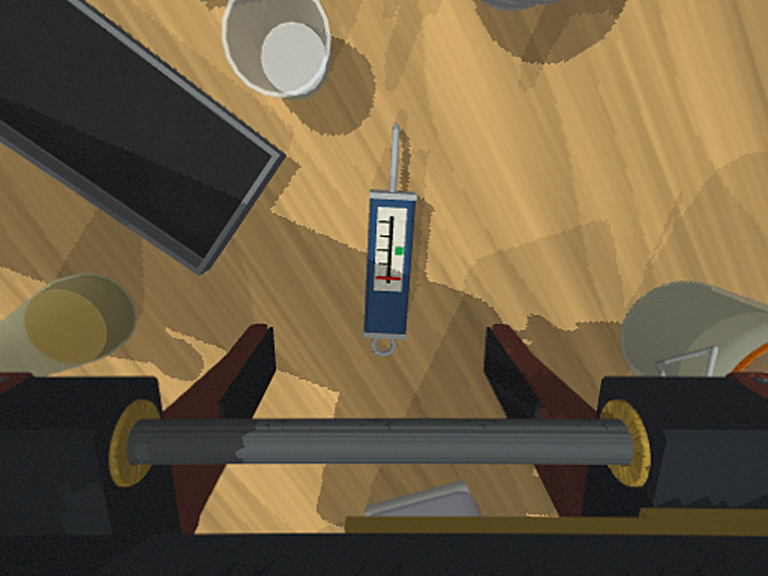

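The balance lies straight in view (body 364–416 × 193–334, pointer red at rest, green mark at (399,251)). I'll grasp at its measured centre with the axis at 56.5°.

Run:
```python
from h import *
s=snap("wrist")
p=at_z(s,np.array([(371,193),(416,194),(405,334),(364,331)])/1.5,.036)*1000; e=np.roll(p,-1,0)-p
print(p.mean(0),np.linalg.norm(e,axis=1),np.degrees(np.arctan2(e[:,1],e[:,0])))
h=at_z(s,np.array([(396,127),(383,345)])/1.5,.02)*1000; print(h,np.linalg.norm(h[1]-h[0]),np.degrees(np.arctan2(*(h[0]-h[1])[1::-1])))
s=snap("top");P=cloud(s); m=(P[...,2]>.06)&(P[...,2]<.2)&(np.hypot(P[...,0]-.556,P[...,1]+.398)<.2); q=P[m]; print(len(q), q[::max(1,len(q)//8)].round(3))
go([.556,-.398,.188],-33.5)
```

```text
[ 557.86894645 -396.83005441   36.        ] [ 30.73179536 103.07030118  30.80953984 101.36127043] [ -31.7086041  -123.67269859  145.10764711   56.2770952 ]
[[ 609.98649246 -317.4297866    20.        ]
 [ 519.8687634  -453.79751663   20.        ]] 163.45446731796355 56.54153689746226
99 [[ 0.732 -0.305  0.061]
 [ 0.722 -0.289  0.062]
 [ 0.719 -0.301  0.061]
 [ 0.708 -0.27   0.064]
 [ 0.706 -0.295  0.062]
 [ 0.698 -0.258  0.062]
 [ 0.695 -0.266  0.064]
 [ 0.688 -0.248  0.063]
 [ 0.686 -0.261  0.062]]
row [0.0002 0.0048 0.1623] roll 0.0165 | yaw now -30.53 dist 0.162 rows roll 0.4
```

send_rows([
  [1, 0.001, 0.0055, 0.02, 0.0165],
  [1, 0.001, 0.0055, 0.05, 0.0165],
  [1, 0.001, 0.0055, 0.085, 0.0165],
  [1, 0.001, 0.0055, 0.12, 0.0165],
  [1, 0.001, 0.0055, 0.145, 0.0165],
  [1, 0.001, 0.0055, 0.158, 0.0165],
  [1, 0.001, 0.0055, 0.162, 0.0165],
  [1, 0.001, 0.0055, 0.162, 0.0165],
  [1, 0.001, 0.0055, 0.162, 0.0165],
])

```text
time: 8.05
position: [0.5579, -0.3985, 0.1903]
tcp_rot: [[0.553, 0.833, 0.002], [0.833, -0.553, -0.002], [-0.0, 0.002, -1.0]]
ft_force: [-0.1, -0.2, 0.6]
finger_gap: 0.999
grip_force: 0.0
```

send_rows([
  [-1, 0, 0, 0, 0],
  [-1, 0, 0, 0, 0],
  [-1, 0, 0, 0, 0],
  [-1, 0, 0, 0, 0],
  [-1, 0, 0, 0, 0],
  [-1, 0, 0, 0, 0],
  [-1, 0, 0, 0, 0],
  [-1, 0, 0, 0, 0],
  [-1, 0, 0, 0, 0],
], newtons=35)

```text
time: 8.8
position: [0.5572, -0.3979, 0.1888]
tcp_rot: [[0.553, 0.833, -0.0], [0.833, -0.553, 0.0], [-0.0, -0.0, -1.0]]
ft_force: [0.1, -0.9, 0.2]
finger_gap: 0.36
grip_force: 35.0
```

Run:
```python
from h import *
o=r.observe(); R=np.array(o["tcp_rot"]); print(o["position"],o["ft_force"],R.round(4).tolist())
go([.556,-.398,.40],-33.5)
```

```text
[ 0.55717104 -0.39787323  0.18882423] [ 0.12658388 -0.86904786  0.19873095] [[0.5534, 0.8329, -0.0002], [0.8329, -0.5534, 0.0], [-0.0001, -0.0002, -1.0]]
row [-0.0008 -0.0009 -0.2112] roll -0.0006 | yaw now -33.6 dist 0.211 rows roll 0.0
```

send_rows([
  [-1, 0, 0, -0.02, 0],
  [-1, 0, 0, -0.055, 0],
  [-1, 0, 0, -0.095, 0],
  [-1, 0, 0, -0.13, 0],
  [-1, 0.008, -0.006, -0.155, 0],
  [-1, 0.028, -0.023, -0.161, -0.01],
  [-1, 0.056, -0.046, -0.161, -0.02],
  [-1, 0.086, -0.07, -0.161, -0.03],
  [-1, 0.117, -0.096, -0.161, -0.04],
  [-1, 0.148, -0.121, -0.161, -0.05],
  [-1, 0.179, -0.146, -0.161, -0.06],
  [-1, 0.21, -0.172, -0.161, -0.07],
])

```text
time: 9.8
position: [0.5294, -0.126, 0.3495]
tcp_rot: [[0.357, 0.934, -0.001], [0.934, -0.357, 0.0], [-0.0, -0.001, -1.0]]
ft_force: [1.1, 0.1, -2.6]
finger_gap: 0.368
grip_force: 35.0
```

send_rows([
  [-1, 0.031, -0.025, 0, -0.01],
  [-1, 0.062, -0.05, 0, -0.02],
  [-1, 0.093, -0.076, 0, -0.03],
  [-1, 0.12, -0.098, 0, -0.0333],
  [-1, 0.142, -0.116, 0, -0.0333],
  [-1, 0.16, -0.131, 0, -0.0333],
  [-1, 0.173, -0.141, 0, -0.0333],
  [-1, 0.18, -0.147, 0, -0.0333],
  [-1, 0.18, -0.147, 0, -0.0333],
  [-1, 0.18, -0.147, 0, -0.0333],
])

```text
time: 10.63
position: [0.4574, 0.0928, 0.3498]
tcp_rot: [[0.258, 0.966, -0.0], [0.966, -0.258, -0.001], [-0.001, 0.0, -1.0]]
ft_force: [1.3, -1.2, -2.6]
finger_gap: 0.366
grip_force: 35.0
```

Run:
```python
from h import *
o=r.observe(); print(o["ft_force"])
s=snap("wrist"); save(s,"w3.png",k=1.5)
go([.5076,.1031,.35],-15)
```

```text
[ 1.29281828 -1.18712578 -2.57059189]
row [ 0.0232  0.0454 -0.0002] roll 0.0 | yaw now -14.99 dist 0.051 rows roll 0.0
```

View pics/w3.png

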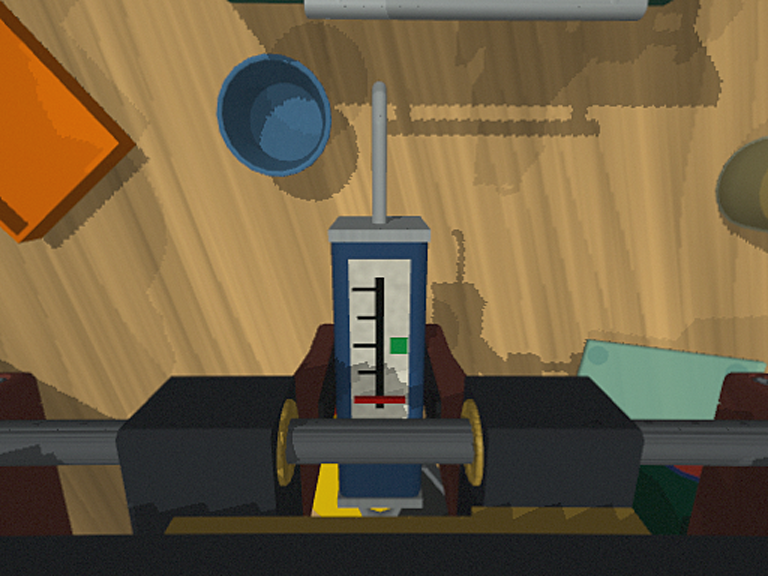

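The wrist view shows the balance held straight, the pointer at rest (y≈400; green mark at 345), the hook end at (379,83) and the bar's edge along the top (y≈16–19, x 305–648). I'll check the hook and bar points.

Run:
```python
from h import *
s=snap("wrist"); o=r.observe(); R=np.array(o["tcp_rot"]); T=np.array(o["position"])
p=at_z(s,np.array([(379,83),(379,222)])/1.5,T[2]-.1888+.022); print("hook end/rod root in tool:",((p-T)@R).round(4), "hook dir",np.degrees(np.arctan2(*(p[0]-p[1])[1::-1])))
b=at_z(s,np.array([(306,17),(647,19.5)])/1.5,.099); print("bar near edge",b.round(4),np.degrees(np.arctan2(*(b[0]-b[1])[1::-1])),np.linalg.norm(b[0]-b[1]), "mid",b.mean(0))
P=cloud(s); q=P[:12, 210:425]; m=(q[...,2]>.095)&(q[...,2]<.11); q=q[m]; print(len(q),q.mean(0), q.min(0),q.max(0)); 
v=np.polyfit(q[:,0],q[:,1],1); print("bar angle",np.degrees(np.arctan(v[0])))
```

```text
hook end/rod root in tool: [[ 0.0977 -0.0012  0.1668]
 [ 0.0537 -0.0012  0.1668]] hook dir 75.03433891465511
bar near edge [[0.4592 0.2371 0.099 ]
 [0.6163 0.1934 0.099 ]] 164.44001047500234 0.1630760551250582 mid [0.53774366 0.21524295 0.099     ]
2571 [0.53716499 0.21852307 0.10327585] [0.46348521 0.195577   0.09871835] [0.60996652 0.24112616 0.10655011]
bar angle -15.174190827935133
```

send_rows([
  [-1, 0.01, 0.01, 0, 0],
  [-1, 0.028, 0.025, 0, 0],
  [-1, 0.045, 0.037, 0, 0],
  [-1, 0.055, 0.043, 0, 0],
  [-1, 0.0608, 0.0455, 0.005, 0],
  [-1, 0.0608, 0.0455, 0.02, 0],
  [-1, 0.0608, 0.0455, 0.032, 0],
  [-1, 0.0608, 0.0455, 0.035, 0],
  [-1, 0.0608, 0.0455, 0.035, 0],
  [-1, 0.0608, 0.0455, 0.035, 0],
])

```text
time: 11.57
position: [0.5169, 0.1394, 0.3148]
tcp_rot: [[0.259, 0.966, -0.001], [0.966, -0.259, -0.0], [-0.001, -0.001, -1.0]]
ft_force: [0.9, 0.3, -2.9]
finger_gap: 0.356
grip_force: 35.0
```

Run:
```python
from h import *
s=snap("wrist"); save(s,"w4.png",(80,0,432,280),2); o=r.observe();print(o["ft_force"])
go([.5171,.1398,.2788],-15)
```

```text
[-0.24807821 -0.01206397 -3.30750294]
row [ 0.0002 -0.0001  0.0364] roll -0.0002 | yaw now -15.03 dist 0.036 rows roll 0.0
```

View pics/w4.png

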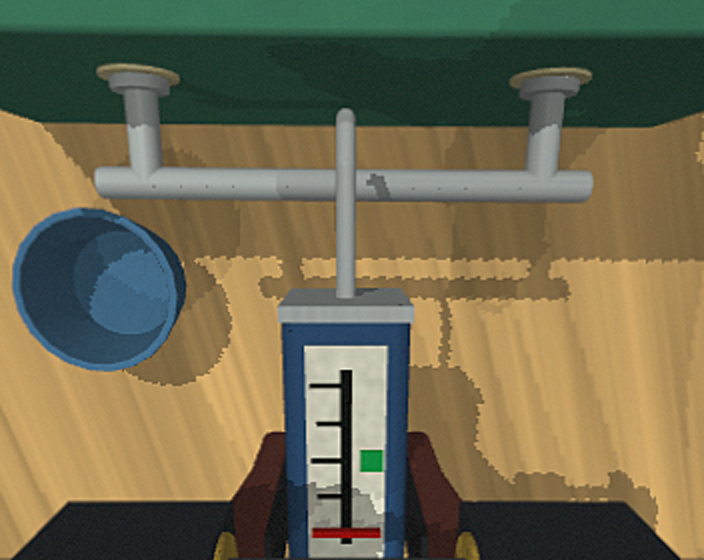

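The hook is above the bar between its posts (rod x≈345, tip at y≈112, bar at y≈185 in the crop). I'll work out the true gap to bar and front.

Run:
```python
from h import *
s=snap("wrist"); o=r.observe(); R=np.array(o["tcp_rot"]); T=np.array(o["position"])
f=lambda L:np.array([(80+u/2,v/2) for u,v in L])
print("tip outer end",((at_z(s,f([(345,109)]),T[2]-.1888+.020)-T)@R).round(4))
print("bar axis-ish",((at_z(s,f([(97,182),(592,187),(345,185)]),.103)-T)@R).round(4))
P=cloud(s); u=f([(210,185),(250,184),(450,186),(345,108)]).astype(int)
for a,b in u: q=P[b-1:b+2,a-1:a+2].reshape(-1,3); print(((np.nanmedian(q,0)-T)@R).round(4),np.nanmedian(q[:,2]).round(4))
hp=T+R@np.array([.0895,0,.1888-.0125]);print(hp, [ (np.array([.5385,.2195,.1])-hp)@R])
```

```text
tip outer end [[ 0.098  -0.0013  0.1688]]
bar axis-ish [[ 0.0838 -0.0812  0.2124]
 [ 0.0823  0.0782  0.2126]
 [ 0.0831 -0.0014  0.2125]]
[ 0.0832 -0.0447  0.2108] 0.1046
[ 0.0832 -0.0318  0.2114] 0.1041
[0.0826 0.0321 0.2114] 0.1041
[ 0.0998 -0.0013  0.178 ] 0.1376
[0.54069044 0.22608673 0.1392098 ] [array([-0.00693783, -0.00044363,  0.03920792])]
```

send_rows([
  [-1, 0, 0, 0.006, 0],
  [-1, 0, 0, 0.013, 0],
  [-1, 0, 0, 0.02, 0],
  [-1, 0, 0, 0.027, 0],
  [-1, 0, 0, 0.032, 0],
  [-1, 0, 0, 0.035, 0],
  [-1, 0, 0, 0.036, 0],
  [-1, 0, 0, 0.036, 0],
])

```text
time: 12.33
position: [0.5171, 0.1399, 0.2785]
tcp_rot: [[0.259, 0.966, -0.001], [0.966, -0.259, -0.0], [-0.0, -0.001, -1.0]]
ft_force: [-0.4, 0.2, -2.6]
finger_gap: 0.361
grip_force: 35.0
```

Run:
```python
from h import *
f=[]
for i in range(6):
    s=snap("wrist"); f.append(r.observe()["ft_force"])
print(np.round(f,2), np.mean(f,0)); o=r.observe(); print(o["position"],o["time"])
go([.5171,.1398,.2788],-15)
save(s,"w5.png",(80,0,432,280),2)
```

```text
[[ 0.01  0.94 -3.05]
 [ 0.69  0.17 -2.27]
 [-0.73 -0.06 -2.8 ]
 [ 0.41 -0.62 -3.68]
 [ 0.18 -0.32 -2.7 ]
 [-0.14  0.   -3.26]] [ 0.07176806  0.01806905 -2.95976142]
[0.51724585 0.13991506 0.27917567] 12.6333
row [-0.0001 -0.0001  0.0004] roll -0.0 | yaw now -15.0 dist 0.0 rows roll 0.0
```

View pics/w5.png

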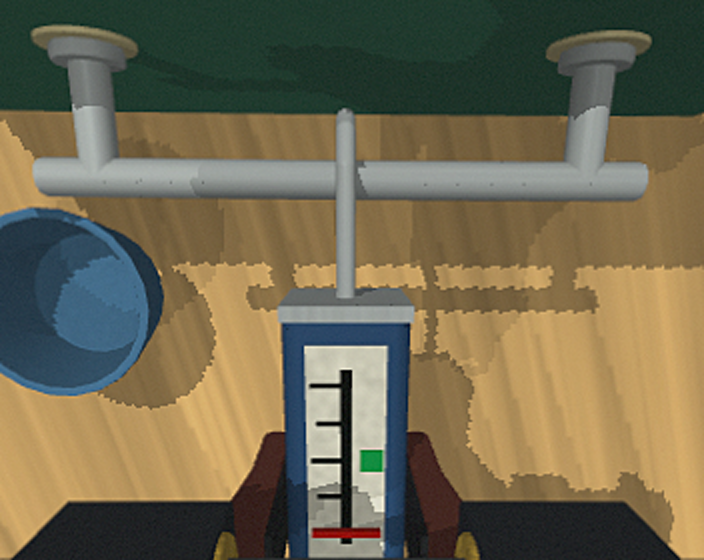

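The hook is over the bar with no contact force and the pointer at rest (y≈533, green mark 460). Next I pull straight back in small steps.

send_rows([
  [-1, -0.002, 0, 0, 0],
  [-1, -0.005, 0, 0, 0],
  [-1, -0.008, 0, 0, 0],
  [-1, -0.011, 0, 0, 0],
  [-1, -0.013, 0, 0, 0],
  [-1, -0.015, 0, 0, 0],
  [-1, -0.015, 0, 0, 0],
  [-1, -0.015, 0, 0, 0],
])

```text
time: 13.3
position: [0.5133, 0.1255, 0.2789]
tcp_rot: [[0.259, 0.966, 0.0], [0.966, -0.259, 0.001], [0.001, 0.0, -1.0]]
ft_force: [0.0, 3.9, -2.2]
finger_gap: 0.36
grip_force: 35.0
```

```bash
cat >> h.py <<'E'
def read(n=5):
    f=[];
    for i in range(n):
        s=snap("wrist"); o=r.observe(); f.append(np.array(o["tcp_rot"]).T@o["ft_force"])
    c=s["color"].astype(int); w=c[170:285,235:275]; red=(w[...,0]>w[...,1]*2)&(w[...,0]>w[...,2]*2)&(w[...,0]>90)
    w2=c[170:285,250:290]; gr=(w2[...,1]>w2[...,0]*1.8)&(w2[...,1]>w2[...,2]*1.5)&(w2[...,1]>80)
    a=lambda m:np.mean(np.nonzero(m)[0])+170 if m.any() else None
    print("F tool",np.mean(f,0).round(2),"red row",a(red),"green row",a(gr),"pos",o["position"].round(4),"t",o["time"],"gap",o["finger_gap"]); return s
E
python3 -c "
from h import *
read(6)"
```

```text
F tool [ 3.95 -0.3   2.51] red row 253.32876712328766 green row 230.0420168067227 pos [0.5133 0.1256 0.2789] t 13.6 gap 0.36188264076128207
```

send_rows([
  [-1, -0.0015, 0, 0, 0],
  [-1, -0.003, 0, 0, 0],
  [-1, -0.0045, 0, 0, 0],
  [-1, -0.006, 0, 0, 0],
  [-1, -0.0075, 0, 0, 0],
  [-1, -0.009, 0, 0, 0],
  [-1, -0.01, 0, 0, 0],
  [-1, -0.011, 0, 0, 0],
  [-1, -0.0115, 0, 0, 0],
  [-1, -0.012, 0, 0, 0],
  [-1, -0.012, 0, 0, 0],
])

```text
time: 14.52
position: [0.5104, 0.1144, 0.2789]
tcp_rot: [[0.259, 0.966, 0.001], [0.966, -0.259, 0.002], [0.002, 0.0, -1.0]]
ft_force: [0.9, 8.9, -3.8]
finger_gap: 0.363
grip_force: 35.0
```

```bash
python3 -c "
from h import *
s=read(8); save(s,'w6.png',(80,0,432,280),2)"
```

```text
F tool [ 9.23 -0.63  3.86] red row 233.125 green row 227.53125 pos [0.5104 0.1145 0.2789] t 14.9167 gap 0.3604096175184637
```

View pics/w6.png

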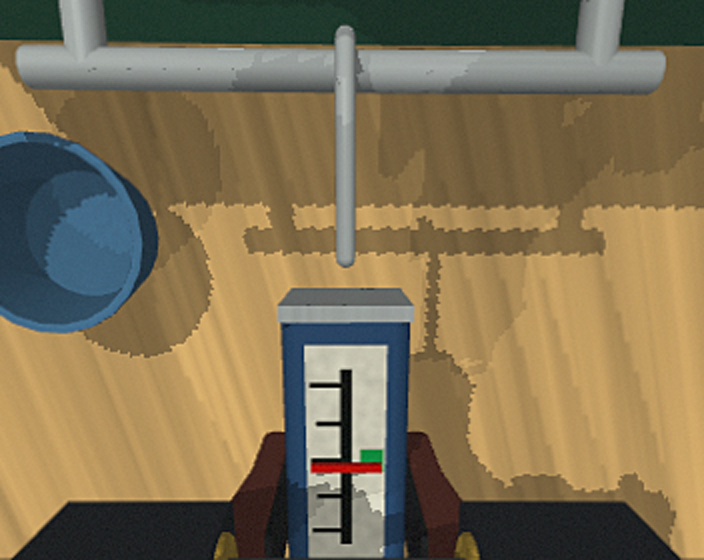

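The pointer (y≈467) is just short of the green mark (y≈460), and force and pointer agree at about 9.2 N. I'll pull 1.75 mm more, then hold.

send_rows([
  [-1, -0.0006, 0, 0, 0],
  [-1, -0.0012, 0, 0, 0],
  [-1, -0.00175, 0, 0, 0],
  [-1, -0.00175, 0, 0, 0],
  [-1, -0.00175, 0, 0, 0],
])

```text
time: 15.33
position: [0.51, 0.1129, 0.2789]
tcp_rot: [[0.259, 0.966, 0.001], [0.966, -0.259, 0.002], [0.002, 0.0, -1.0]]
ft_force: [2.3, 10.4, -4.6]
finger_gap: 0.363
grip_force: 35.0
```

```bash
python3 -c "
from h import *
s=read(10)"
```

```text
F tool [ 9.98 -0.72  4.39] red row 230.36526946107784 green row 229.375 pos [0.51   0.1129 0.279 ] t 15.8333 gap 0.36253674356684984
```

send_rows([
  [-1, -0.0001, 0, 0, 0],
  [-1, -0.0001, 0, 0, 0],
  [-1, -0.0001, 0, 0, 0],
  [-1, -0.0001, 0, 0, 0],
  [-1, -0.0001, 0, 0, 0],
  [-1, -0.0001, 0, 0, 0],
  [-1, -0.0001, 0, 0, 0],
  [-1, -0.0001, 0, 0, 0],
  [-1, -0.0001, 0, 0, 0],
  [-1, -0.0001, 0, 0, 0],
  [-1, -0.0001, 0, 0, 0],
  [-1, -0.0001, 0, 0, 0],
])

```text
time: 16.83
position: [0.51, 0.1128, 0.2789]
tcp_rot: [[0.259, 0.966, 0.001], [0.966, -0.259, 0.002], [0.002, 0.0, -1.0]]
ft_force: [2.1, 9.6, -5.0]
finger_gap: 0.362
grip_force: 35.0
```

send_rows([
  [-1, 0, 0, 0, 0],
  [-1, 0, 0, 0, 0],
  [-1, 0, 0, 0, 0],
  [-1, 0, 0, 0, 0],
  [-1, 0, 0, 0, 0],
  [-1, 0, 0, 0, 0],
  [-1, 0, 0, 0, 0],
  [-1, 0, 0, 0, 0],
  [-1, 0, 0, 0, 0],
  [-1, 0, 0, 0, 0],
  [-1, 0, 0, 0, 0],
  [-1, 0, 0, 0, 0],
])

```text
time: 17.83
position: [0.5099, 0.1128, 0.2789]
tcp_rot: [[0.259, 0.966, 0.001], [0.966, -0.259, 0.002], [0.002, 0.0, -1.0]]
ft_force: [2.1, 10.6, -4.3]
finger_gap: 0.361
grip_force: 35.0
```

send_rows([
  [-1, 0, 0, 0, 0],
  [-1, 0, 0, 0, 0],
  [-1, 0, 0, 0, 0],
  [-1, 0, 0, 0, 0],
  [-1, 0, 0, 0, 0],
  [-1, 0, 0, 0, 0],
])

```text
time: 18.33
position: [0.5099, 0.1129, 0.2789]
tcp_rot: [[0.259, 0.966, 0.001], [0.966, -0.259, 0.002], [0.002, 0.0, -1.0]]
ft_force: [2.2, 10.8, -4.7]
finger_gap: 0.363
grip_force: 35.0
```

```bash
python3 -c "
from h import *
s=read(8)
go([.5171,.1398,.2788],-15)"
```

```text
F tool [10.02 -0.73  4.31] red row 230.1306818181818 green row 229.4 pos [0.51   0.1128 0.2789] t 18.7333 gap 0.35780580398625866
row [ 0.0279 -0.0001  0.0002] roll -0.0002 | yaw now -15.04 dist 0.028 rows roll 0.0
```

Held at 10.0 N for over 3 s. Now I ease forward and check before lifting off.

send_rows([
  [-1, 0.003, 0, 0, 0],
  [-1, 0.006, 0, 0, 0],
  [-1, 0.01, 0, 0, 0],
  [-1, 0.014, 0, 0, 0],
  [-1, 0.018, 0, 0, 0],
  [-1, 0.022, 0, 0, 0],
  [-1, 0.026, 0, 0, 0],
  [-1, 0.028, 0, 0, 0],
  [-1, 0.028, 0, 0, 0],
  [-1, 0.028, 0, 0, 0],
])

```text
time: 19.57
position: [0.5167, 0.1389, 0.2787]
tcp_rot: [[0.259, 0.966, -0.001], [0.966, -0.259, -0.001], [-0.001, -0.0, -1.0]]
ft_force: [0.0, 0.0, -2.6]
finger_gap: 0.365
grip_force: 35.0
```

```bash
python3 -c "
from h import *
s=read(6)
o=r.observe(); R=np.array(o['tcp_rot']); T=np.array(o['position'])
f=lambda L:np.array([(80+u/2,v/2) for u,v in L])
P=cloud(s); c=s['color']; 
# rod tip / bar: column of rod
col=P[20:160,252]; L=(col-T)@R
for i in range(20,100,3): print(i,L[i-20].round(4)) if i<100 else 0
" | head -40
```

```text
F tool [-0.11 -0.26  2.73] red row 266.4388489208633 green row 230.04310344827587 pos [0.5169 0.1389 0.2789] t 19.8667 gap 0.3608287686131076
20 [ 0.1161 -0.0014  0.181 ]
23 [ 0.1163 -0.0014  0.1871]
26 [ 0.1162 -0.0014  0.192 ]
29 [ 0.116  -0.0014  0.1973]
32 [ 0.1164 -0.0015  0.2054]
35 [ 0.1161 -0.0015  0.2108]
38 [ 0.1164 -0.0015  0.2196]
41 [ 0.1162 -0.0015  0.2271]
44 [ 0.1166 -0.0016  0.2379]
47 [ 0.1163 -0.0016  0.2463]
50 [ 0.1165 -0.0017  0.258 ]
53 [ 0.1165 -0.0017  0.27  ]
56 [ 0.0987 -0.0014  0.1758]
59 [ 0.0967 -0.0013  0.172 ]
62 [ 0.0951 -0.0013  0.1705]
65 [ 0.0938 -0.0013  0.1708]
68 [ 0.0923 -0.0013  0.1698]
71 [ 0.0908 -0.0013  0.1685]
74 [ 0.0894 -0.0013  0.1686]
77 [ 0.0879 -0.0013  0.167 ]
80 [ 0.0865 -0.0013  0.1664]
83 [ 0.0853 -0.0013  0.1684]
86 [ 0.0838 -0.0013  0.1668]
89 [ 0.0824 -0.0013  0.1674]
92 [ 0.081  -0.0013  0.1664]
95 [ 0.0796 -0.0013  0.1675]
98 [ 0.0782 -0.0013  0.1676]
```

No force, the pointer is back at rest and the front is unchanged. I'll lift straight up and refine the tray position.

send_rows([
  [-1, 0, 0, -0.004, 0],
  [-1, 0, 0, -0.01, 0],
  [-1, 0, 0, -0.018, 0],
  [-1, 0, 0, -0.03, 0],
  [-1, 0, 0, -0.045, 0],
  [-1, 0, 0, -0.06, 0],
  [-1, 0, 0, -0.072, 0],
  [-1, 0, 0, -0.075, 0],
  [-1, 0, 0, -0.075, 0],
])

```text
time: 20.62
position: [0.5174, 0.1391, 0.3555]
tcp_rot: [[0.259, 0.966, 0.003], [0.966, -0.259, 0.0], [0.001, 0.003, -1.0]]
ft_force: [0.2, -1.0, -2.5]
finger_gap: 0.361
grip_force: 35.0
```

Run:
```python
from h import *
s=snap("top"); P=cloud(s); c=np.array([.439,-.213]); a=np.radians(112.5); A=np.array([[np.cos(a),np.sin(a)],[-np.sin(a),np.cos(a)]])
L=(P[...,:2]-c)@A.T; m=(P[...,2]>.013)&(P[...,2]<.035)&(abs(L[...,0])<.13)&(abs(L[...,1])<.07)
q=P[m][:,:2]; print(len(q),cv2.minAreaRect((q*1000).astype(np.float32)))
hsv=cv2.cvtColor(s["color"],cv2.COLOR_RGB2HSV); m2=(abs(L[...,0])<.13)&(abs(L[...,1])<.07)&(hsv[...,2]<75)&(abs(P[...,2])<.012)
q=P[m2][:,:2]; print(len(q),cv2.minAreaRect((q*1000).astype(np.float32)))
for n,(x,y,z0,z1) in dict(ram=(.42,.208,.03,.06),yel=(.408,-.031,.085,.12),tin=(.641,-.13,.11,.15),cup=(.574,-.239,.02,.07)).items():
    d=np.hypot(P[...,0]-x,P[...,1]-y); k=(d<.06)&(P[...,2]>z0)&(P[...,2]<z1); 
    if k.sum()>5: print(n,k.sum(),cv2.minAreaRect((P[k][:,:2]*1000).astype(np.float32)))
go([.4439,-.2245,.35],22.5)
```

```text
366 ((442.0927429199219, -210.71107482910156), (111.29254150390625, 219.38929748535156), 22.400062561035156)
2229 ((443.509033203125, -211.87820434570312), (102.38848876953125, 208.80320739746094), 22.31058692932129)
yel 411 ((408.1874084472656, -31.450542449951172), (63.13542556762695, 61.781856536865234), 1.0198402404785156)
tin 618 ((640.6331787109375, -132.4290313720703), (61.13289260864258, 84.24742126464844), 77.35023498535156)
cup 208 ((560.3780517578125, -241.18472290039062), (89.2529525756836, 61.70235061645508), 4.296896457672119)
row [-0.3701  0.0236  0.0043] roll -0.2084 | yaw now -15.0 dist 0.371 rows roll 5.2
```

send_rows([
  [-1, -0.015, 0.001, 0, -0.01],
  [-1, -0.045, 0.003, 0, -0.035],
  [-1, -0.082, 0.006, 0, -0.06],
  [-1, -0.12, 0.008, 0, -0.085],
  [-1, -0.16, 0.011, 0, -0.11],
  [-1, -0.2, 0.014, 0, -0.135],
  [-1, -0.24, 0.017, 0, -0.16],
  [-1, -0.28, 0.0195, 0, -0.185],
  [-1, -0.315, 0.022, 0, -0.2078],
  [-1, -0.345, 0.024, 0, -0.2078],
  [-1, -0.362, 0.0252, 0, -0.2078],
  [-1, -0.3677, 0.0255, 0, -0.2078],
])

```text
time: 21.67
position: [0.4457, -0.2253, 0.3532]
tcp_rot: [[-0.378, 0.926, -0.001], [0.926, 0.378, -0.001], [-0.0, -0.001, -1.0]]
ft_force: [1.0, 0.1, -3.3]
finger_gap: 0.363
grip_force: 35.0
```

send_rows([
  [-1, 0, 0, 0, 0],
  [-1, 0, 0, 0.02, 0],
  [-1, 0, 0, 0.045, 0],
  [-1, 0, 0, 0.065, 0],
  [-1, 0, 0, 0.075, 0],
  [-1, 0, 0, 0.08, 0],
  [-1, 0, 0, 0.08, 0],
  [-1, 0, 0, 0.08, 0],
])

```text
time: 22.33
position: [0.4468, -0.2223, 0.2743]
tcp_rot: [[-0.382, 0.924, 0.0], [0.924, 0.382, -0.0], [-0.0, 0.0, -1.0]]
ft_force: [-0.1, -0.0, -2.8]
finger_gap: 0.36
grip_force: 35.0
```

Run:
```python
from h import *
go([.4468,-.2226,.1945],22.4)
s=snap("wrist"); save(s,"w7.png",k=1.5)
```

```text
row [-0.0002 -0.0001  0.0798] roll 0.0002 | yaw now 22.44 dist 0.08 rows roll 0.0
```

View pics/w7.png

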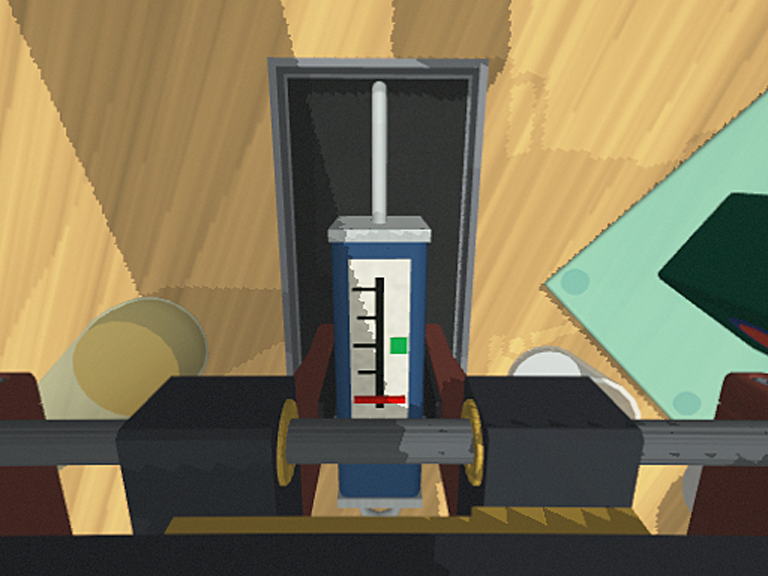

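The balance is centred over the tray (rim x 270–487, rod at 379). I'll check the length fit against the far wall and the obstacles.

Run:
```python
from h import *
s=snap("wrist"); o=r.observe(); R=np.array(o["tcp_rot"]); T=np.array(o["position"])
print("far wall inner/outer", ((at_z(s,np.array([(379,72),(379,60),(279,200),(476,200)])/1.5,.022)-T)@R).round(4))
s=snap("side"); P=cloud(s); m=(P[...,2]>.07)&(P[...,2]<.16)&(np.hypot(P[...,0]-.33,P[...,1]+.31)<.06); q=(P[m]-T)@R; print("cruet_red in tool",len(q),q.min(0).round(3),q.max(0).round(3))
```

```text
far wall inner/outer [[ 0.1181 -0.0018  0.2527]
 [ 0.1235 -0.0018  0.2527]
 [ 0.0551 -0.056   0.2528]
 [ 0.0552  0.0508  0.2529]]
cruet_red in tool 307 [-0.06  -0.168  0.121] [-0.022 -0.131  0.205]
```

send_rows([
  [-1, 0, 0, 0.015, 0],
  [-1, 0, 0, 0.035, 0],
  [-1, 0, 0, 0.053, 0],
  [-1, 0, 0, 0.066, 0],
  [-1, 0, 0, 0.074, 0],
  [-1, 0, 0, 0.078, 0],
  [-1, 0, 0, 0.079, 0],
  [-1, 0, 0, 0.079, 0],
  [-1, 0, 0, 0.079, 0],
])

```text
time: 23.23
position: [0.4467, -0.223, 0.1956]
tcp_rot: [[-0.381, 0.925, 0.001], [0.925, 0.381, -0.001], [-0.001, 0.001, -1.0]]
ft_force: [0.1, 0.0, -2.8]
finger_gap: 0.364
grip_force: 35.0
```

send_rows([
  [-1, 0, 0, 0.0008, 0],
  [-1, 0, 0, 0.0016, 0],
  [-1, 0, 0, 0.0016, 0],
])

```text
time: 23.48
position: [0.4464, -0.2228, 0.1936]
tcp_rot: [[-0.381, 0.925, 0.0], [0.925, 0.381, -0.0], [-0.001, 0.0, -1.0]]
ft_force: [0.9, 1.0, -2.8]
finger_gap: 0.364
grip_force: 35.0
```

send_rows([
  [-1, 0, 0, 0.0006, 0],
  [-1, 0, 0, 0.0012, 0],
  [-1, 0, 0, 0.0012, 0],
  [-1, 0, 0, 0.0012, 0],
])

```text
time: 23.82
position: [0.4464, -0.2227, 0.1928]
tcp_rot: [[-0.381, 0.925, 0.0], [0.925, 0.381, -0.0], [-0.001, 0.0, -1.0]]
ft_force: [-2.2, -1.2, 6.2]
finger_gap: 0.362
grip_force: 35.0
```

send_rows([
  [0.25, 0, 0, 0, 0],
  [0.25, 0, 0, 0, 0],
  [0.25, 0, 0, 0, 0],
  [0.25, 0, 0, 0, 0],
  [0.25, 0, 0, -0.005, 0],
  [0.25, 0, 0, -0.015, 0],
  [0.25, 0, 0, -0.04, 0],
  [0.25, 0, 0, -0.075, 0],
  [0.25, 0, 0, -0.115, 0],
  [0.25, 0, 0, -0.15, 0],
  [0.25, 0, 0, -0.18, 0],
  [0.25, 0, 0, -0.18, 0],
])

```text
time: 24.82
position: [0.448, -0.2237, 0.3791]
tcp_rot: [[-0.381, 0.924, 0.01], [0.924, 0.381, -0.007], [-0.01, 0.006, -1.0]]
ft_force: [0.2, 0.3, 1.0]
finger_gap: 0.625
grip_force: 0.0
```

send_rows([
  [0.25, -0.03, 0, 0, 0],
  [0.25, -0.06, 0, 0, 0],
  [0.25, -0.08, 0, 0, 0],
  [0.25, -0.08, 0, 0, 0],
  [0.25, -0.08, 0, 0, 0],
])

```text
time: 25.23
position: [0.4767, -0.297, 0.3719]
tcp_rot: [[-0.38, 0.925, -0.001], [0.925, 0.38, 0.001], [0.001, -0.0, -1.0]]
ft_force: [-0.8, -0.1, -0.8]
finger_gap: 0.624
grip_force: 0.0
```

Run:
```python
from h import *
a=snap("wrist"); b=snap("top")
im=np.hstack([a["color"],b["color"]])[...,::-1]; cv2.imwrite("pics/end.png",cv2.resize(im,(800,300),interpolation=cv2.INTER_AREA))
P=cloud(b)
for n,(x,y,z0,z1,rr) in dict(ram=(.42,.208,.03,.06,.06),yel=(.408,-.031,.085,.12,.06),tin=(.641,-.13,.11,.15,.06),cup=(.574,-.239,.02,.07,.045),tub=(.736,-.256,.045,.07,.08),cg=(.749,.074,.1,.2,.05),cr=(.328,-.314,.1,.2,.05)).items():
    d=np.hypot(P[...,0]-x,P[...,1]-y); k=(d<rr)&(P[...,2]>z0)&(P[...,2]<z1)
    if k.sum()>5: print(n,k.sum(),cv2.minAreaRect((P[k][:,:2]*1000).astype(np.float32)))
P=cloud(a); k=(P[...,2]>.03)&(P[...,2]<.05)&(np.hypot(P[...,0]-.447,P[...,1]+.223)<.075); print("scale",k.sum(),cv2.minAreaRect((P[k][:,:2]*1000).astype(np.float32)),np.median(P[k][:,2]))
```

```text
yel 109 ((425.08453369140625, -44.11620330810547), (55.8676872253418, 18.835220336914062), 50.0912971496582)
tin 623 ((640.6848754882812, -132.44827270507812), (61.1304817199707, 84.27880096435547), 77.37303161621094)
cup 202 ((573.950439453125, -239.36074829101562), (60.79343795776367, 61.95047378540039), 86.9001235961914)
tub 911 ((735.7011108398438, -256.0758056640625), (104.36511993408203, 104.57461547851562), 3.0032260417938232)
cg 164 ((748.2496337890625, 73.12748718261719), (35.65536117553711, 34.32020950317383), 2.382005214691162)
scale 3170 ((444.3503723144531, -222.96258544921875), (32.084320068359375, 107.44599914550781), 22.776660919189453) 0.03951424461884159
```

View pics/end.png

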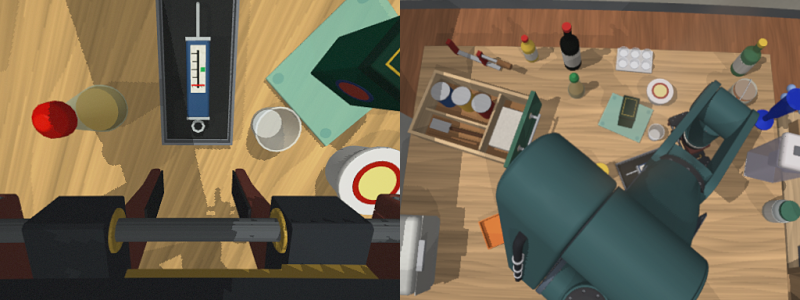

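The left half shows the balance flat in the grey tray at (198,75) with the pointer at zero. The right half shows the tin on the board. The objects not hidden by the arm are where they were, and the gripper is clear.

```bash
python3 -c "
from h import *
print(r.finish_job())"
```

```text
the job is handed in; nothing more can be done
None
```

The handle held: I pulled it to 10 N for about 3 s and it did not move; the tin is on the glass board, the balance lies flat in its grey tray, and the job is handed in.

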